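Sediment limit check: seat the dip rod, pull the sprung pointer to the index and hold

ROBOT

A 7-joint arm with a two-finger parallel gripper is mounted at the origin on the work surface. World frame = base frame: x ahead of the robot, y to its left, z up, the work surface at z = 0. Lengths are in m, angles in rad, forces in N, time in s.
With the tool pointing down it reaches from about 0.4 to 0.85 m from the base axis. Payload 4.5 kg.
Tool frame: the origin (TCP) lies between the finger pads; the fingertips stand 19 mm ahead of it and the grasp point (between the pads) is the TCP; z points along the fingers, y is the direction in which the jaws open and shut (so a half turn about z gives the same grasp; the last joint's range is limited). The gripper opens to 85 mm and grips with 20 to 120 N. Pads are 22 mm wide; open, the fingers measure 114 mm over their backs; the gripper's body (76 mm by 85 mm) begins 54 mm behind the grasp point. The pads swing forward as they close: fully open they stand 13 mm farther back than shut.
Start: joints at [1.368, 0.689, -0.195, 1.565, 0.157, 0.902, -0.215], TCP at [0.147, -0.608, 0.25] pointing down, gripper open.
Joint ranges: [-3.01, 3.01], [-0.46, 2.08], [-1.47, 1.51], [0.13, 2.56], [-1, 4.14], [0.04, 2.09], [-2.66, 2.66]. Speed limits (rad/s): [2.57, 2.57, 3.14, 3.14, 3.14, 3.14, 3.14].

INTERFACE

Orientations are given as a rotation vector (axis times angle).
In Python, from bench import r gives the robot as it stands.
- The arm moves only by the tool step_arm, never from a script. Its argument "moves" is a list of rows, each a list of 7 numbers: the turn, a rotation vector about the tool's x, y, z in degrees, then the shift along the tool's x, y, z in m, then the closure in counts, from 0 (fully open) to 255 (shut). In form: [[rx, ry, rz, tx, ty, tz, grip], ...]. A call has 1 to 8 rows; each row shifts and turns the pose as measured when the row begins, along the tool's axes as they then stand; what a row does not reach is not made up. A row lasts 1/8 s, in which the tool goes at most 62.5 mm and 10.7 degrees, less where a joint would pass 70% of its speed; a pose out of reach is approached as far as the arm can. A call with a gripper value outside its range is refused whole. The fingers move at their own pace and stop on an object; "newtons" is the grip in N (left out, the last holds). Time passes only in rows, so rows that do not move let the fingers close. It gives the time, the measured TCP pose, the force and the opening at its end, in the units of the state.
- r.get_obs(): the state, without advancing time (a new reading comes with each control period).
- r.camera(name): name is "scene" or "top" or "wrist"; returns (picture, depth): 420x560x3 uint8, red, green, blue; 420x560 float32, m along the optical axis (not along the pixel's ray), 0 where there is no reading.
- r.calibration(name): a dict with "fx", "fy", "cx", "cy" (pixels), "extrinsics" (4x4, takes a point from world to camera coordinates); the wrist camera has in their place "mount" (4x4, takes a point from camera to tool coordinates, whose origin is the TCP and whose axes are the flange's). Camera axes: x right, y up, looking along -z (the intrinsics and any distortion apply to the point x, -y, -z); pixel columns grow to the right and rows downward; lengths in m; the calibration is good to about 2 mm. A picture is of the moment at which its call begins: read the wrist's pose just before it. calibration takes no time and is no camera call.
- r.sign_off(): hands the job in, once; it reports no verdict.
The state is a dict: "time": time; "joints": joint angles; "qvel": joint speeds; "joint_torque": joint torques, N m; "eef_pos": TCP position; "tcp_rot": TCP orientation; "force": force on the tool from outside, world axes, zero at the start; "ft_torque": the same for the moment, N m; "grip_width": finger opening in m.
Only numpy, scipy, OpenCV 4.12 (cv2) and the standard library are available. Lean on these libraries where they do the work, as an engineer would, in place of code of your own. Each camera call takes 0.05 s, during which the arm holds its last target.

TASK

Check a dip rod on the sediment gauge: take the stained dip rod with the orange head out of the white draining block, stand it foot-down in the gauge's blue sleeve until it rests on the bottom, and let go of it. Then take the yellow knob of the sprung telescoping pointer, pull it straight up until the orange pointer is level with the red index on the scale, and finish while still holding it there: the spring pulls it back if you let go. Leave the red index where it is set, and the two spare rods, the beakers, bottle, jar and dish where they stand.

Things in the scene. Friction and masses are not known exactly. Their poses are not given: they have to be found in the camera images.
- gauge: The fixed sediment gauge: a grey base plate 110 x 290 x 12 mm with, in a row along its y axis, a blue sleeve (y = -100 mm), the sprung telescoping pointer (y = 0) and a scale column 16 x 12 mm, its top 190 mm above the bench (y = +106 mm). Origin on the bench under the telescope's axis, z up. Place and yaw vary. Fingers closing along its x axis have the most room.
- sleeve_mouth (a point): Centre of the mouth of the blue sleeve, a block 44 x 44 mm with its top 72 mm above the bench; the round hole is 15 mm wide with a 3 mm chamfer, 50 mm deep (floor 22 mm above the bench).
- pointer: Sliding inner rod of the telescope with the orange pointer and the yellow knob, 90 g. Origin on the telescope's axis at the pointer's height: 90 mm above the bench when home (fully in). It slides only straight up, by at most 85 mm, against an inner spring: about 4.5 N to start (its weight included) and 0.7 N more for each 10 mm; it goes back when released. The dark outer tube under it is 22 mm wide and ends 82 mm above the bench.
- pointer_knob (a point): Centre of the yellow knob on top of the telescoping rod: an upright cylinder 24 mm in diameter and 42 mm high, centre 24.5 mm above the pointer origin (114.5 mm above the bench when home). Below it is a collar 28 mm wide and 7 mm thick.
- pointer_tip (a point): End of the flat orange pointer (4 mm thick, 8 mm wide), which reaches 80 mm from the telescope's axis along the gauge's +y, at the height of the pointer origin, mid-thickness.
- index_tip (a point): End of the red index flag (4 mm thick) on the scale column, mid-thickness, 84 mm from the telescope's axis along the gauge's +y, 4 mm short of touching the pointer's end. It was set beforehand 35 to 75 mm above the pointer's home height and stays put by friction.
- block: The fixed white draining block, 60 x 175 x 45 mm, origin under its centre. Three round holes 13.5 mm wide, 35 mm deep, in a row along its y axis at -55, 0 and +55 mm, each with a rod standing in it. Its place and yaw vary, and it may stand left or right of the gauge. Fingers closing along its x axis have the most room.
- dip_rod_center (a point): Half-way point of the stained dip rod to be checked: a straight rod 160 mm long, 12 mm in diameter, 35 g, z axis from its foot to its head. Grey with a black stain band, and an orange cylindrical head 18 mm in diameter on the top 32 mm (head's middle 64 mm above this point). It stands upright in one of the three holes, foot 10 mm above the bench, head at the top.
- dip_rod: The same dip rod, origin at the centre of its foot.
- spare_a: Spare clean dip rod, all white, same shape (160 mm, head 18 mm); origin at its foot, 10 mm above the bench in its hole. Leave alone.
- spare_b: The other spare white dip rod, same shape and origin. Leave alone.
- beaker_a: Empty glass beaker, 68 mm wide, 85 mm high, origin under its centre. Leave alone.
- beaker_b: Second empty glass beaker, same size and origin. Leave alone.
- bottle: Closed pale yellow bottle with a white cap, 64 mm wide, 200 mm high, origin under its centre. Leave alone.
- amber_jar: Amber jar with a black cap, 56 mm wide, 90 mm high, origin under its centre. Leave alone.
- dish: Clear round covered dish, 70 mm wide, 20 mm high, lying at the left; origin under its centre. Leave alone.

How it is judged:
By the outcome, as a careful person would: the job done as asked, in the order asked, and still so for the second after the job is handed in, while the arm keeps its last pose, push and grip.
It also fails if it takes over 48 s, if anything falls off the work surface, if the arm or the gripper's body presses on something with over 40 N, if the wrist force passes 120 N, or if a joint passes its speed limit or range.

## Working session

There is one attempt and no reset: what is moved stays moved. The work goes in short steps, Python scripts to look and compute and a tool call to move; the robot and the scene stay as the last step left them, time stands still between calls to the robot, and variables do not carry over. Pictures are saved under pics/ and viewed, and the job is handed in when it is done.

Besides the shell and the picture viewer there is one more tool, called by a JSON object that holds its "method" and its "body", one argument or row to a line. step_arm: Moves the arm, as the interface text tells. Its arguments: {"type":"object","properties":{"moves":{"type":"array","items":{"type":"array","items":{"type":"number"}}},"newtons":{"type":"number"}},"required":["moves"]}

```bash
mkdir -p pics; ls; python3 - <<'E'
from bench import r
import cv2,numpy as np
o=r.get_obs();print({k:np.round(v,4) for k,v in o.items()})
for n in ("scene","top","wrist"):
    p,d=r.camera(n);cv2.imwrite(f"pics/{n}0.png",p[:,:,::-1]);np.save(f"pics/{n}0.npy",d)
    print(n,{k:np.round(v,4).tolist() for k,v in r.calibration(n).items()})
E
```

```text
pics
{'time': np.float64(0.0), 'joints': array([ 1.3678,  0.69  , -0.1945,  1.5664,  0.1573,  0.9025, -0.2151]), 'qvel': array([ 0.0005,  0.0013,  0.0004, -0.0013, -0.0006,  0.0002, -0.0003]), 'joint_torque': array([ 2.00000e-04, -5.39613e+01, -1.26660e+00, -1.58545e+01,
        9.00000e-03,  9.50000e-03, -0.00000e+00]), 'eef_pos': array([ 0.1464, -0.607 ,  0.2495]), 'tcp_rot': array([-3.1177e+00, -3.7090e-01,  6.0000e-04]), 'force': array([-0.0237, -0.3667,  0.2411]), 'ft_torque': array([ 0.0383,  0.0128, -0.0637]), 'grip_width': np.float64(0.0856)}
scene {'fx': 453.4472, 'fy': 453.4472, 'cx': 284.9329, 'cy': 208.6191, 'extrinsics': [[0.7032, 0.711, 0.0026, -0.4339], [-0.5365, 0.5282, 0.6582, 0.2609], [0.4666, -0.4642, 0.7528, -1.848], [0.0, 0.0, 0.0, 1.0]]}
top {'fx': 506.5201, 'fy': 506.5201, 'cx': 276.0891, 'cy': 212.2414, 'extrinsics': [[-0.021, -0.9998, 0.0003, -0.0185], [0.9974, -0.0209, 0.0693, -0.6256], [-0.0693, 0.0017, 0.9976, -1.6423], [0.0, 0.0, 0.0, 1.0]]}
wrist {'fx': 299.4629, 'fy': 299.4629, 'cx': 279.9488, 'cy': 211.1972, 'mount': [[0.0005, 0.9546, 0.298, 0.0757], [1.0, -0.0005, -0.0, -0.0002], [0.0001, 0.298, -0.9546, -0.1221], [0.0, 0.0, 0.0, 1.0]]}
```

View pics/scene0.png

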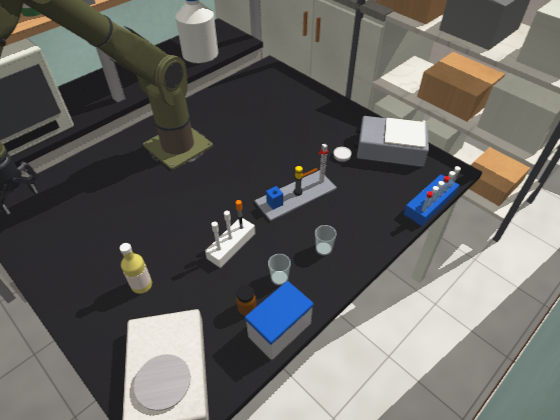

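View pics/top0.png

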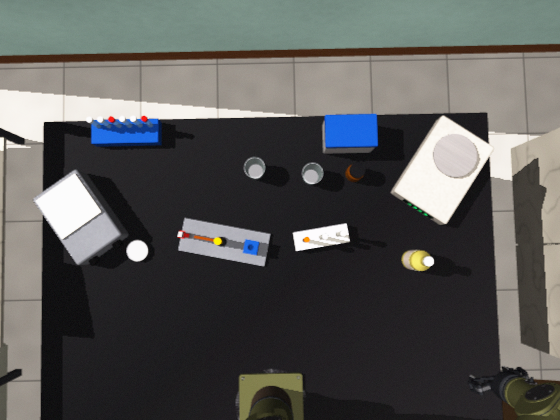

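View pics/wrist0.png

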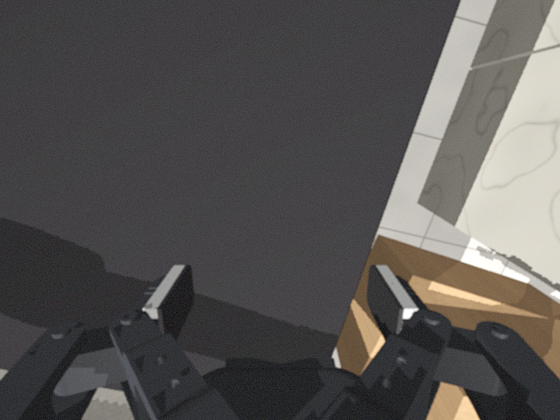

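Scene: the block is at top-view (321,237) with the orange rod in its left hole (306,240). The gauge is at (225,242), with the blue sleeve at (251,247), the yellow knob at (218,241) and the red index at (182,235).

```bash
cat > h.py <<'E'
import numpy as np,cv2
from scipy.spatial.transform import Rotation as R
from bench import r
def snap(n,tag):
    o=r.get_obs();p,d=r.camera(n);cv2.imwrite(f"pics/{tag}.png",p[:,:,::-1]);return o,p,d
def Twc(n,o=None):
    c=r.calibration(n)
    if n=="wrist":
        T=np.eye(4);T[:3,:3]=R.from_rotvec(o["tcp_rot"]).as_matrix();T[:3,3]=o["eef_pos"];return T@np.array(c["mount"])
    return np.linalg.inv(np.array(c["extrinsics"]))
def cloud(n,d,o=None):
    c=r.calibration(n);v,u=np.mgrid[:d.shape[0],:d.shape[1]]
    P=np.stack([(u-c["cx"])/c["fx"]*d,-(v-c["cy"])/c["fy"]*d,-d],-1)
    T=Twc(n,o);return P@T[:3,:3].T+T[:3,3]
def hsv(p): return cv2.cvtColor(p,cv2.COLOR_RGB2HSV)
def proj(n,X,o=None):
    c=r.calibration(n);T=np.linalg.inv(Twc(n,o));q=T[:3,:3]@X+T[:3,3]
    return c["cx"]+c["fx"]*q[0]/-q[2],c["cy"]-c["fy"]*q[1]/-q[2]
E
python3 - <<'E'
from h import *
def show(n):
    p=cv2.imread(f"pics/{n}0.png")[:,:,::-1].copy();d=np.load(f"pics/{n}0.npy");W=cloud(n,d);H=hsv(p)
    h,s,v=H[...,0],H[...,1],H[...,2]
    box=(d>0)&(W[...,0]>.4)&(W[...,0]<.85)&(W[...,1]<.35)&(W[...,1]>-.5)&(W[...,2]>-.01)
    M={"yellow":(h>24)&(h<34)&(s>150)&(W[...,2]>.08),"blue":(h>100)&(h<125)&(s>150),
     "orange":(h>5)&(h<20)&(s>170),"red":((h<5)|(h>174))&(s>150),"white":(s<40)&(v>170),"grey":(s<60)&(v>70)&(v<150)&(abs(W[...,2]-.012)<.006)}
    for k,m in M.items():
        m=(m&box).astype(np.uint8);nn,l,st,ce=cv2.connectedComponentsWithStats(m)
        for i in range(1,nn):
            if st[i,4]<12: continue
            q=W[l==i];print(n,k,st[i,4],np.round(ce[i]),"min",np.round(q.min(0),3),"max",np.round(q.max(0),3),"med",np.round(np.median(q,0),3))
            if k in("grey",) and st[i,4]>200 or k=="white" and st[i,4]>300:
                mm=q if k=="grey" else q[abs(q[:,2]-.045)<.006]
                if len(mm)>20:
                    print("   rect",cv2.minAreaRect((mm[:,:2]*1000).astype(np.float32)))
show("top");show("scene")
E
```

```text
top yellow 40 [217. 241.] min [0.524 0.14  0.099] max [0.542 0.164 0.144] med [0.533 0.15  0.136]
top yellow 29 [423. 254.] min [ 0.466 -0.49   0.125] max [ 0.489 -0.462  0.159] med [ 0.481 -0.475  0.14 ]
top yellow 29 [423. 267.] min [ 0.431 -0.489  0.125] max [ 0.46  -0.461  0.161] med [ 0.441 -0.471  0.141]
top blue 540 [351. 142.] min [ 0.817 -0.354  0.074] max [ 0.85  -0.191  0.131] med [ 0.834 -0.27   0.121]
top blue 188 [251. 247.] min [0.49  0.028 0.011] max [0.535 0.076 0.083] med [0.513 0.053 0.072]
top orange 98 [351. 176.] min [ 0.722 -0.31  -0.004] max [ 0.779 -0.264  0.088] med [ 0.733 -0.273  0.053]
top orange 43 [203. 238.] min [0.537 0.168 0.018] max [0.553 0.239 0.102] med [0.544 0.199 0.093]
top orange 21 [306. 239.] min [ 0.527 -0.125  0.153] max [ 0.539 -0.113  0.176] med [ 0.533 -0.119  0.17 ]
top red 25 [185. 235.] min [0.546 0.233 0.128] max [0.565 0.248 0.184] med [0.552 0.243 0.165]
top white 925 [411. 182.] min [ 0.623 -0.5    0.007] max [ 0.812 -0.412  0.079] med [ 0.705 -0.473  0.065]
   rect ((750.4693603515625, -456.6105041503906), (1.5405997037887573, 
[... 3384 characters left out ...]
74609375, -454.6690673828125), (1.0819530487060547, 141.3250274658203), 55.67654800415039)
scene grey 94 [309. 186.] min [0.495 0.142 0.006] max [0.564 0.255 0.017] med [0.544 0.204 0.011]
scene grey 77 [288. 196.] min [0.502 0.068 0.007] max [0.543 0.136 0.016] med [0.525 0.11  0.011]
scene grey 17 [308. 201.] min [0.581 0.116 0.006] max [0.597 0.173 0.016] med [0.589 0.142 0.01 ]
scene grey 109 [264. 208.] min [ 0.451 -0.014  0.006] max [0.558 0.032 0.017] med [0.504 0.008 0.011]
scene grey 15 [209. 259.] min [ 0.522 -0.269  0.006] max [ 0.558 -0.263  0.018] med [ 0.541 -0.266  0.013]
scene grey 26 [278. 269.] min [ 0.717 -0.148  0.006] max [ 0.739 -0.127  0.018] med [ 0.723 -0.134  0.013]
```

```bash
cat >> h.py <<'E'
def plan(xyz,head,n=8,tilt=None):
    """rows to reach TCP xyz with tool z down and tool x heading (deg)"""
    o=r.get_obs();p0=np.array(o["eef_pos"]);R0=R.from_rotvec(o["tcp_rot"])
    a=np.deg2rad(head);R1=R.from_matrix(np.array([[np.cos(a),np.sin(a),0],[np.sin(a),-np.cos(a),0],[0,0,-1.]]))
    rv=(R0.inv()*R1).as_rotvec()
    for i in range(n):
        Ra=R0*R.from_rotvec(rv*i/n);t=Ra.inv().apply((np.array(xyz)-p0)/n)
        print(np.round(np.r_[np.rad2deg(rv/n),t],4).tolist())
    print("dist",np.linalg.norm(np.array(xyz)-p0)/n)
E
python3 -c "
from h import *
plan([.532,-.1215,.29],98.3,12)"
```

```text
[-0.0058, -0.0046, -7.0605, 0.0407, -0.0318, -0.0033]
[-0.0058, -0.0046, -7.0605, 0.0443, -0.0266, -0.0033]
[-0.0058, -0.0046, -7.0605, 0.0473, -0.0209, -0.0033]
[-0.0058, -0.0046, -7.0605, 0.0495, -0.0149, -0.0033]
[-0.0058, -0.0046, -7.0605, 0.0509, -0.0087, -0.0033]
[-0.0058, -0.0046, -7.0605, 0.0516, -0.0024, -0.0033]
[-0.0058, -0.0046, -7.0605, 0.0515, 0.0039, -0.0034]
[-0.0058, -0.0046, -7.0605, 0.0506, 0.0102, -0.0034]
[-0.0058, -0.0046, -7.0605, 0.049, 0.0164, -0.0034]
[-0.0058, -0.0046, -7.0605, 0.0466, 0.0223, -0.0034]
[-0.0058, -0.0046, -7.0605, 0.0435, 0.0279, -0.0034]
[-0.0058, -0.0046, -7.0605, 0.0398, 0.033, -0.0034]
dist 0.051777948653627164
```

{"method": "step_arm", "body": {
  "moves": [
    [0,0,-7,0.041,-0.032,-0.005,0],
    [0,0,-7,0.044,-0.027,-0.005,0],
    [0,0,-7,0.047,-0.021,-0.005,0],
    [0,0,-7,0.05,-0.015,-0.005,0],
    [0,0,-7,0.051,-0.009,-0.005,0],
    [0,0,-7,0.052,-0.002,-0.005,0],
    [0,0,-7,0.052,0.004,-0.005,0],
    [0,0,-7,0.051,0.01,-0.004,0]
  ]
}}

```text
time: 1.15
eef_pos: [0.4053, -0.2739, 0.2872]
tcp_rot: [-2.559, -1.818, 0.004]
force: [0.0, 0.1, 0.3]
grip_width: 0.0856
```

```bash
python3 -c "
from h import *
o=r.get_obs();print(o['time'],o['eef_pos'],o['joints'])
plan([.532,-.1215,.29],98.3,6)"
```

```text
1.15 [ 0.40530292 -0.27385704  0.28724384] [ 0.82040113  0.4924456  -0.48981967  1.90540751  0.31009292  0.82158826
 -0.16965123]
[-0.0315, 0.0012, -4.585, 0.0309, 0.0116, -0.0005]
[-0.0315, 0.0012, -4.585, 0.0299, 0.014, -0.0005]
[-0.0315, 0.0012, -4.585, 0.0287, 0.0164, -0.0005]
[-0.0315, 0.0012, -4.585, 0.0273, 0.0186, -0.0005]
[-0.0315, 0.0012, -4.585, 0.0257, 0.0207, -0.0005]
[-0.0315, 0.0012, -4.585, 0.024, 0.0227, -0.0005]
dist 0.033028780777794926
```

{"method": "step_arm", "body": {
  "moves": [
    [0,0,-4.6,0.031,0.012,0,0],
    [0,0,-4.6,0.03,0.014,0,0],
    [0,0,-4.6,0.029,0.016,0,0],
    [0,0,-4.6,0.028,0.018,0,0],
    [0,0,-4.6,0.026,0.02,0,0],
    [0,0,-4.6,0.025,0.022,0,0],
    [0,0,0,0,0,0,0]
  ]
}}

```text
time: 2.02
eef_pos: [0.5337, -0.1076, 0.2865]
tcp_rot: [-2.021, -2.4, 0.0]
force: [0.2, -0.2, 0.1]
grip_width: 0.0855
```

```bash
python3 - <<'E'
from h import *
o,p,d=snap("wrist","w1");np.save("pics/w1.npy",d)
print(o['eef_pos'],o['tcp_rot'])
W=cloud("wrist",d,o);H=hsv(p);h,s,v=H[...,0],H[...,1],H[...,2]
m=((h>5)&(h<20)&(s>150)&(d>0)&(W[...,2]>.1)).astype(np.uint8)
nn,l,st,ce=cv2.connectedComponentsWithStats(m)
for i in range(1,nn):
    if st[i,4]<30: continue
    q=W[l==i];print(st[i],ce[i],q.min(0),q.max(0),np.median(q,0))
    t=q[q[:,2]>np.percentile(q[:,2],98)-.004];print("top",t.mean(0),cv2.minEnclosingCircle((t[:,:2]*1e3).astype(np.float32)))
m=(s<50)&(v>120)&(abs(W[...,2]-.045)<.005)&(d>0)
print(cv2.minAreaRect((W[m][:,:2]*1e3).astype(np.float32)))
E
```

```text
[ 0.53365795 -0.10760529  0.28653957] [-2.02073396e+00 -2.40041146e+00  6.45201299e-05]
[267 206  18  27 212] [276.52830189 217.04716981] [ 0.52332221 -0.12540807  0.13782963] [ 0.53839995 -0.10982694  0.16992756] [ 0.53111328 -0.11178992  0.16280499]
top [ 0.53232097 -0.11841472  0.16815598] ((530.7203979492188, -117.64633178710938), 8.165099143981934)
((702.6672973632812, -113.00439453125), (405.92791748046875, 340.8941955566406), 5.80283784866333)
```

View pics/w1.png

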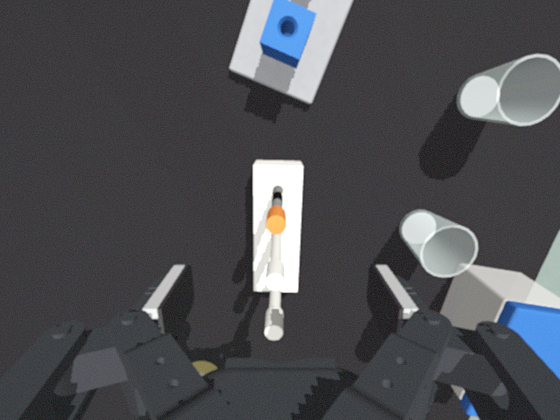

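The wrist picture shows the orange head at (276,219), with the white spares below it at (275,275) and (273,325). The blue sleeve hole is at (288,27).

```bash
python3 - <<'E'
from h import *
o=r.get_obs();p=cv2.imread("pics/w1.png")[:,:,::-1].copy();d=np.load("pics/w1.npy")
W=cloud("wrist",d,o);H=hsv(p);h,s,v=H[...,0],H[...,1],H[...,2]
m=((s<60)&(v>110)&(abs(W[...,2]-.045)<.006)&(d>0)).astype(np.uint8)
m[:,:240]=0;m[:,320:]=0
q=W[m>0];print(len(q),q[:,2].mean(),cv2.minAreaRect((q[:,:2]*1e3).astype(np.float32)))
m=(h>100)&(h<125)&(s>120)&(abs(W[...,2]-.072)<.006)&(W[...,0]<.6)&(W[...,1]>0)&(d>0)
q=W[m];print(len(q),q[:,2].mean(),cv2.minAreaRect((q[:,:2]*1e3).astype(np.float32)))
E
```

```text
4360 0.04337691386464149 ((527.879150390625, -112.90950012207031), (60.080623626708984, 303.0433349609375), 8.281644821166992)
1964 0.06990159809437733 ((511.14544677734375, 50.921627044677734), (44.36299133300781, 42.9295539855957), 77.96266174316406)
```

```bash
python3 -c "
from h import *
plan([.5315,-.1192,.22],98.3,4)"
```

```text
[-0.0643, -0.0196, 0.3356, -0.0023, -0.0006, 0.0166]
[-0.0643, -0.0196, 0.3356, -0.0023, -0.0006, 0.0166]
[-0.0643, -0.0196, 0.3356, -0.0023, -0.0006, 0.0166]
[-0.0643, -0.0196, 0.3356, -0.0023, -0.0006, 0.0166]
dist 0.016741005612995283
```

{"method": "step_arm", "body": {
  "moves": [
    [0,0,0.4,-0.003,-0.001,0.017,0],
    [0,0,0.4,-0.003,-0.001,0.017,0],
    [0,0,0.4,-0.003,-0.001,0.017,0],
    [0,0,0.4,-0.003,0,0.015,0],
    [0,0,0,0,0,0,0]
  ]
}}

```text
time: 2.7
eef_pos: [0.5273, -0.1295, 0.2176]
tcp_rot: [-2.072, -2.356, 0.015]
force: [0.4, 0.0, 0.2]
grip_width: 0.0855
```

```bash
python3 - <<'E'
from h import *
o,p,d=snap("wrist","w2");np.save("pics/w2.npy",d)
W=cloud("wrist",d,o);H=hsv(p);h,s,v=H[...,0],H[...,1],H[...,2]
m=((h>5)&(h<20)&(s>150)&(d>0)&(W[...,2]>.1)).astype(np.uint8)
nn,l,st,ce=cv2.connectedComponentsWithStats(m)
for i in range(1,nn):
    if st[i,4]<30: continue
    q=W[l==i];print(st[i],ce[i])
    t=q[q[:,2]>np.percentile(q[:,2],98)-.004];print("top",t.mean(0),cv2.minEnclosingCircle((t[:,:2]*1e3).astype(np.float32)))
plan([.5315,-.1192,.152],98.3,4)
E
```

```text
[277 204  26  38 678] [289.62241888 223.20353982]
top [ 0.53117789 -0.11805637  0.16832388] ((530.6668090820312, -118.29283905029297), 8.484428405761719)
[-0.1198, 0.0525, -0.2352, 0.0024, 0.0014, 0.0165]
[-0.1198, 0.0525, -0.2352, 0.0024, 0.0013, 0.0165]
[-0.1198, 0.0525, -0.2352, 0.0024, 0.0013, 0.0165]
[-0.1198, 0.0525, -0.2352, 0.0024, 0.0013, 0.0166]
dist 0.016769359773471406
```

View pics/w2.png

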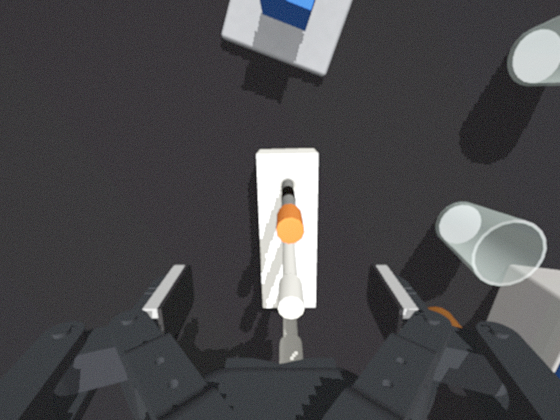

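The orange head's top is at (290,230), between the open pads, so I lower and correct the few mm of offset.

{"method": "step_arm", "body": {
  "moves": [
    [-0.3,0,-0.2,0.004,0.001,0,0],
    [-0.2,0.2,-0.2,0.004,0.001,0.005,0],
    [0,0,0,0,0,0,0]
  ]
}}

```text
time: 3.12
eef_pos: [0.5298, -0.1199, 0.2144]
tcp_rot: [2.063, 2.366, 0.004]
force: [0.4, 0.6, -0.6]
grip_width: 0.0852
```

```bash
python3 -c "
from h import *
print(r.get_obs()['eef_pos'])
plan([.531,-.1188,.152],98.3,4)"
```

```text
[ 0.52981154 -0.11994503  0.21438466]
[0.0562, 0.0047, -0.1197, 0.0002, 0.0003, 0.0156]
[0.0562, 0.0047, -0.1197, 0.0002, 0.0003, 0.0156]
[0.0562, 0.0047, -0.1197, 0.0002, 0.0003, 0.0156]
[0.0562, 0.0047, -0.1197, 0.0002, 0.0003, 0.0156]
dist 0.015601622240709115
```

{"method": "step_arm", "body": {
  "moves": [
    [0,0,0,0,0,0.015,0],
    [0,0,0,0,0,0.015,0],
    [0,0,0,0,0,0.015,0],
    [0,0,0,0,0,0.012,0],
    [0,0,0,0,0,0,0]
  ]
}}

```text
time: 3.75
eef_pos: [0.5295, -0.1199, 0.1524]
tcp_rot: [2.064, 2.367, 0.002]
force: [-0.2, -0.8, 0.7]
grip_width: 0.0857
```

```bash
python3 -c "
from h import *
print(r.get_obs()['eef_pos'])
plan([.531,-.1188,.152],98.3,1)"
```

```text
[ 0.52947476 -0.11992245  0.15238552]
[0.1149, -0.0034, -0.4684, 0.0009, 0.0017, 0.0004]
dist 0.0019325816690788714
```

{"method": "step_arm", "body": {
  "moves": [
    [0,0,-0.4,0.001,0.0015,0,80],
    [0,0,0,0,0,0,150],
    [0,0,0,0,0,0,220],
    [0,0,0,0,0,0,220],
    [0,0,0,0,0,0,220],
    [0,0,0,0,0,0,220]
  ],
  "newtons": 40
}}

```text
time: 4.5
eef_pos: [0.5319, -0.1187, 0.1537]
tcp_rot: [2.053, 2.373, 0.005]
force: [-0.6, 0.1, -0.8]
grip_width: 0.0171
```

{"method": "step_arm", "body": {
  "moves": [
    [0,0,0,0,0,-0.012,220],
    [0,0,0,0,0,-0.015,220],
    [0,0,0,0,0,-0.02,220],
    [0,0,0,0,0,-0.025,220],
    [0,0,0,0,0,-0.025,220],
    [0,0,0,0,0,0,220]
  ]
}}

```text
time: 5.25
eef_pos: [0.532, -0.1184, 0.2587]
tcp_rot: [2.051, 2.371, 0.008]
force: [0.0, 1.2, -0.1]
grip_width: 0.0168
```

```bash
python3 - <<'E'
from h import *
o,p,d=snap("wrist","w3");snap("scene","s3")
print(o['eef_pos'],o['force'],o['grip_width'])
plan([.5115,.0515,.26],78,7)
E
```

```text
[ 0.53201515 -0.11839165  0.25872884] [ 0.00824969  1.20137992 -0.13882797] 0.016759778982648972
[0.033, -0.0011, 2.8973, 0.0244, 0.0008, -0.0005]
[0.033, -0.0011, 2.8973, 0.0244, -0.0004, -0.0005]
[0.033, -0.0011, 2.8973, 0.0244, -0.0017, -0.0005]
[0.033, -0.0011, 2.8973, 0.0243, -0.0029, -0.0005]
[0.033, -0.0011, 2.8973, 0.0241, -0.0041, -0.0005]
[0.033, -0.0011, 2.8973, 0.0239, -0.0053, -0.0005]
[0.033, -0.0011, 2.8973, 0.0236, -0.0065, -0.0005]
dist 0.024456027152603876
```

View pics/s3.png

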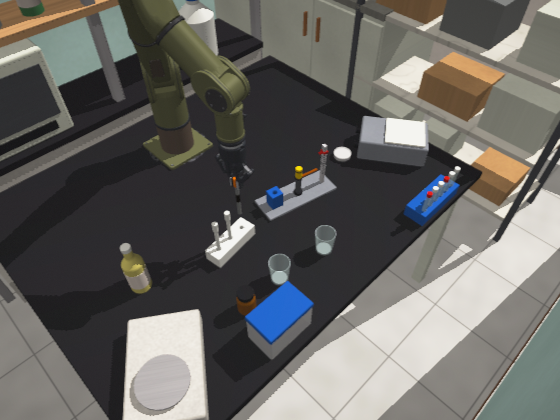

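View pics/w3.png

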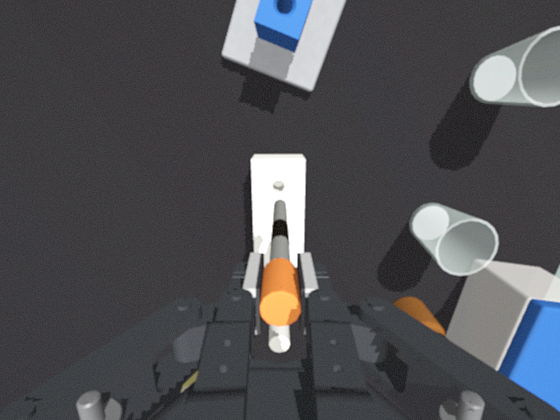

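The rod is out of the block and held upright. Its foot is at wrist pixel (280,205) and the empty hole at (278,186). Next I carry it over the sleeve.

{"method": "step_arm", "body": {
  "moves": [
    [0,0,2.9,0.024,0.001,0,220],
    [0,0,2.9,0.024,0,0,220],
    [0,0,2.9,0.024,-0.002,0,220],
    [0,0,2.9,0.024,-0.003,0,220],
    [0,0,2.9,0.022,-0.004,0,220],
    [0,0,2.9,0.015,-0.005,0,220],
    [0,0,2.0,0.01,-0.004,0,220],
    [0,0,0,0,0,0,220]
  ]
}}

```text
time: 6.35
eef_pos: [0.5057, 0.0282, 0.2486]
tcp_rot: [-2.431, -1.977, 0.018]
force: [-0.3, 0.6, -0.4]
grip_width: 0.017
```

```bash
python3 - <<'E'
from h import *
o,p,d=snap("wrist","w4");np.save("pics/w4.npy",d);np.savez("pics/w4o.npz",**o)
print(o['eef_pos'],o['tcp_rot'],o['force'],o['grip_width'])
plan([.5115,.0515,.26],78,1)
W=cloud("wrist",d,o);H=hsv(p);h,s,v=H[...,0],H[...,1],H[...,2]
m=(h>100)&(h<125)&(s>120)&(abs(W[...,2]-.070)<.006)&(W[...,0]<.6)&(W[...,1]>0)&(d>0)
q=W[m];print(len(q),q[:,2].mean(),cv2.minAreaRect((q[:,:2]*1e3).astype(np.float32)))
for f in (proj("wrist",np.array([.5115,.0515,.072]),o),): print(f)
_,p,d=snap("top","t4");W=cloud("top",d);H=hsv(p);h,s,v=H[...,0],H[...,1],H[...,2]
E
```

```text
[0.50572646 0.02818207 0.24859662] [-2.43115854 -1.9773235   0.01779445] [-0.31558153  0.62572674 -0.36927593] 0.016961774933895682
[-0.7573, 0.2516, 0.1951, 0.0247, 0.0005, -0.0116]
dist 0.027294124658756656
1681 0.07038432586126588 ((512.0234985351562, 53.695594787597656), (44.00862503051758, 42.1353874206543), 77.96056365966797)
(np.float64(283.6094778734487), np.float64(171.49161880279027))
```

View pics/w4.png

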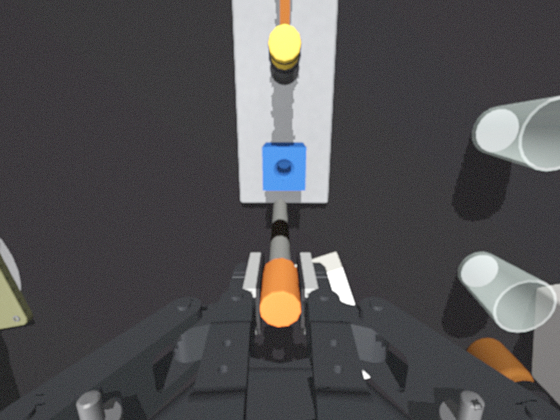

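The foot is at (280,205), and the sleeve hole at (284,167) lies just ahead of it. I zoom in to measure both.

```bash
python3 - <<'E'
from h import *
p=cv2.imread("pics/w4.png");c=p[130:250,220:340]
cv2.imwrite("pics/w4z.png",cv2.resize(c,None,fx=5,fy=5,interpolation=cv2.INTER_CUBIC))
E
```

```text
(no output)
```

View pics/w4z.png

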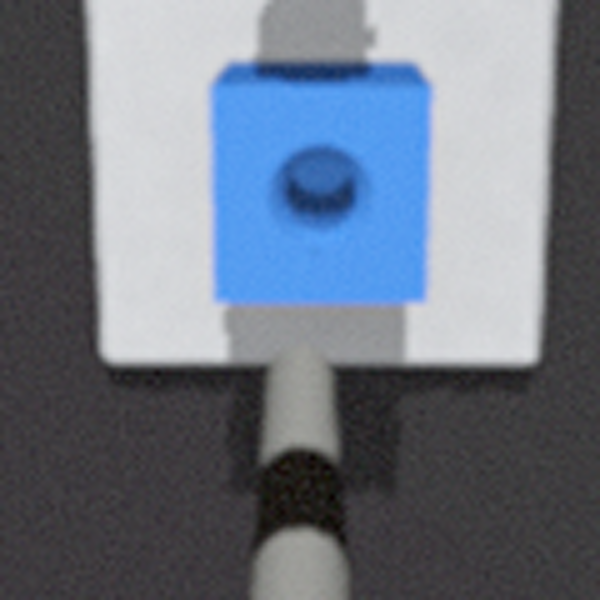

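```bash
cat >> h.py <<'E'
def ray(n,u,v,z,o=None):
    c=r.calibration(n);T=Twc(n,o);dr=T[:3,:3]@np.array([(u-c["cx"])/c["fx"],-(v-c["cy"])/c["fy"],-1]);C=T[:3,3]
    return C+dr*(z-C[2])/dr[2]
E
python3 - <<'E'
from h import *
o=dict(np.load("pics/w4o.npz"));d=np.load("pics/w4.npy")
Rm=R.from_rotvec(o['tcp_rot']);print("axis",Rm.as_matrix()[:,2], "xaxis",Rm.as_matrix()[:,0])
print("hole",ray("wrist",283.8,167,.072,o))
for zf in (.100,.105): print("foot px",ray("wrist",280,205,zf,o))
print("foot kin",o['eef_pos']+Rm.apply([0,0,.1435]))
W=cloud("wrist",d,o);print("foot depth",W[203:208,279:282].reshape(-1,3).mean(0),W[212,280],W[240,280],W[225,280])
E
```

```text
axis [-0.01373157 -0.00111443 -0.9999051 ] xaxis [ 0.20370592  0.9790244  -0.00388862]
hole [0.51258668 0.05588454 0.072     ]
foot px [0.50286391 0.02591627 0.1       ]
foot px [0.50322605 0.02734143 0.105     ]
foot kin [0.50375598 0.02802215 0.10511024]
foot depth [0.50471388 0.03319817 0.12547826] [0.50509447 0.03366852 0.14683379] [0.50581647 0.03357216 0.20273382] [0.50552617 0.03382206 0.17695581]
```

```bash
python3 -c "
from h import *
plan([.513,.056,.232],78,3)"
```

```text
[-0.2425, 0.0857, 0.0437, 0.01, 0.0003, 0.0055]
[-0.2425, 0.0857, 0.0437, 0.01, 0.0003, 0.0055]
[-0.2425, 0.0857, 0.0437, 0.01, 0.0003, 0.0055]
dist 0.011443999568851747
```

{"method": "step_arm", "body": {
  "moves": [
    [-0.4,0.1,0,0.01,0.0005,0,220],
    [-0.3,0.1,0,0.01,0.0005,0,220],
    [0,0,0,0.007,0,0.005,220],
    [0,0,0,0,0,0,220]
  ]
}}

```text
time: 6.95
eef_pos: [0.5133, 0.0537, 0.2428]
tcp_rot: [2.44, 1.978, -0.001]
force: [0.4, -1.3, -0.9]
grip_width: 0.0169
```

```bash
python3 -c "
from h import *
print(r.get_obs()['eef_pos'])
plan([.513,.056,.228],78,1)"
```

```text
[0.51330339 0.05372198 0.24277938]
[-0.0062, 0.0488, 0.0664, 0.0022, -0.0008, 0.0148]
dist 0.014956986343846705
```

{"method": "step_arm", "body": {
  "moves": [
    [0,0,0,0.001,-0.0005,0.007,220],
    [0,0,0,0.001,0,0.007,220],
    [0,0,0,0,0,0,220],
    [0,0,0,0,0,0,220]
  ]
}}

```text
time: 7.45
eef_pos: [0.5129, 0.0551, 0.2273]
tcp_rot: [2.441, 1.977, -0.003]
force: [-0.2, -0.4, -0.2]
grip_width: 0.0169
```

```bash
python3 - <<'E'
from h import *
o,p,d=snap("wrist","w5");np.save("pics/w5.npy",d);np.savez("pics/w5o.npz",**o)
print(o['eef_pos'],R.from_rotvec(o['tcp_rot']).as_matrix()[:,2])
c=p[120:240,220:340,::-1]
cv2.imwrite("pics/w5z.png",cv2.resize(c,None,fx=5,fy=5,interpolation=cv2.INTER_CUBIC))
o,p,d=snap("scene","s5");c=p[110:230,210:350,::-1];cv2.imwrite("pics/s5z.png",cv2.resize(c,None,fx=5,fy=5,interpolation=cv2.INTER_CUBIC))
E
```

```text
[0.51292695 0.05509358 0.22733005] [-0.0013786  -0.00167239 -0.99999765]
```

View pics/w5z.png

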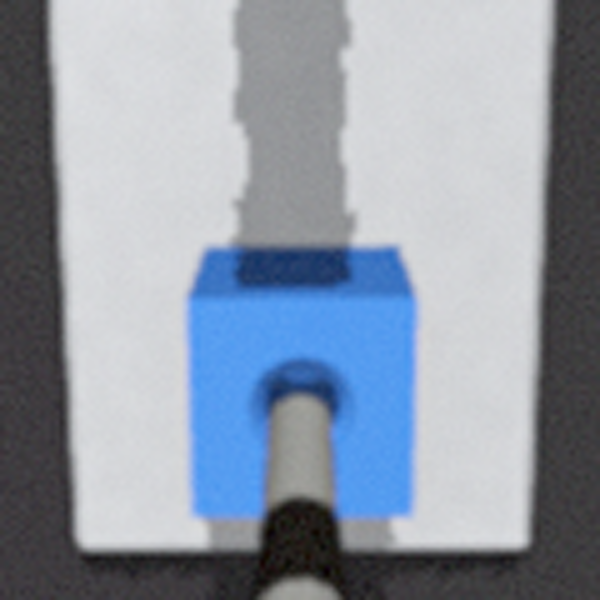

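View pics/s5z.png

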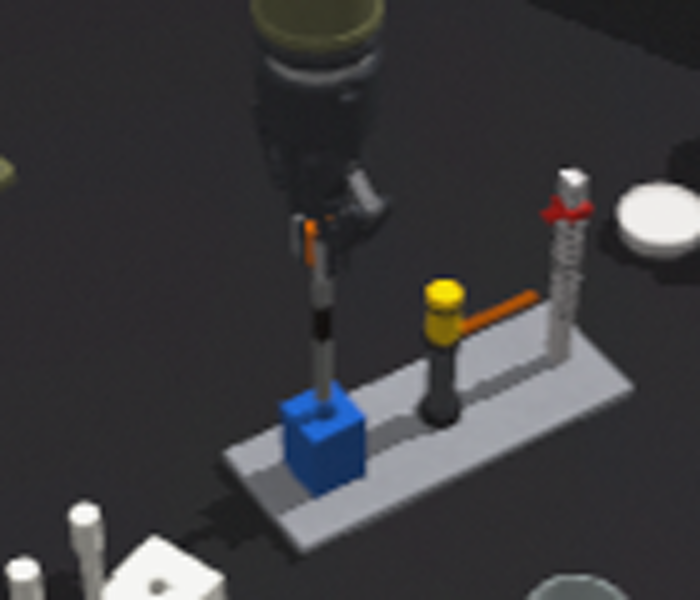

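The foot tip is over the hole: the zoomed wrist view has the foot centre near (301,425) and the hole near (303,402). I work out the remaining offset.

```bash
python3 - <<'E'
from h import *
o=dict(np.load("pics/w5o.npz"))
for a in [(303,402),(303.5,406)]: print("hole",ray("wrist",220+a[0]/5-.4,120+a[1]/5-.4,.072,o))
f=ray("wrist",220+301/5-.4,120+425/5-.4,o['eef_pos'][2]-.1435,o);print("foot",f)
E
```

```text
hole [0.51268406 0.05568052 0.072     ]
hole [0.51261344 0.05488217 0.072     ]
foot [0.51208467 0.05462122 0.08383005]
```

Offset under 1 mm. Lowering.

{"method": "step_arm", "body": {
  "moves": [
    [0,0,0,0.0007,0.0004,0.007,220],
    [0,0,0,0,0,0.007,220],
    [0,0,0,0,0,0.007,220],
    [0,0,0,0,0,0.007,220]
  ]
}}

```text
time: 8.05
eef_pos: [0.5137, 0.0555, 0.198]
tcp_rot: [2.441, 1.976, -0.002]
force: [0.2, 0.8, -0.6]
grip_width: 0.0171
```

{"method": "step_arm", "body": {
  "moves": [
    [0,0,0,0,0,0.008,220],
    [0,0,0,0,0,0.008,220],
    [0,0,0,0,0,0.008,220],
    [0,0,0,0,0,0.003,220],
    [0,0,0,0,0,0,220]
  ]
}}

```text
time: 8.68
eef_pos: [0.5134, 0.0556, 0.1682]
tcp_rot: [2.441, 1.977, -0.004]
force: [0.4, -0.5, -0.1]
grip_width: 0.0167
```

{"method": "step_arm", "body": {
  "moves": [
    [0,0,0,0,0,0.002,220],
    [0,0,0,0,0,0.002,220],
    [0,0,0,0,0,0.0015,220],
    [0,0,0,0,0,0,220]
  ]
}}

```text
time: 9.18
eef_pos: [0.514, 0.0556, 0.1657]
tcp_rot: [2.439, 1.975, -0.001]
force: [-0.8, -1.0, -0.5]
grip_width: 0.0169
```

{"method": "step_arm", "body": {
  "moves": [
    [0,0,0,0,0,0.002,220],
    [0,0,0,0,0,0.002,220]
  ]
}}

```text
time: 9.43
eef_pos: [0.5148, 0.0557, 0.1651]
tcp_rot: [2.437, 1.972, 0.002]
force: [-5.6, -0.9, 26.9]
grip_width: 0.0169
```

Bottom contact (27 N at TCP z 0.165, as expected). I relax slightly and release.

{"method": "step_arm", "body": {
  "moves": [
    [0,0,0,0,0,-0.001,220],
    [0,0,0,0,0,0,120],
    [0,0,0,0,0,0,60],
    [0,0,0,0,0,0,0],
    [0,0,0,0,0,0,0],
    [0,0,0,0,0,0,0]
  ]
}}

```text
time: 10.18
eef_pos: [0.5153, 0.0559, 0.1659]
tcp_rot: [2.437, 1.972, 0.004]
force: [-1.2, -0.0, -0.7]
grip_width: 0.0855
```

{"method": "step_arm", "body": {
  "moves": [
    [0,0,0,0,0,-0.02,0],
    [0,0,0,0,0,-0.03,0],
    [0,0,0,0,0,-0.03,0],
    [0,0,0,0,0,0,0]
  ]
}}

```text
time: 10.68
eef_pos: [0.5145, 0.0562, 0.2474]
tcp_rot: [2.438, 1.973, 0.002]
force: [-1.2, -0.1, -0.5]
grip_width: 0.0854
```

```bash
python3 - <<'E'
from h import *
o,p,d=snap("wrist","w6");np.save("pics/w6.npy",d);np.savez("pics/w6o.npz",**o)
print(o['eef_pos'])
W=cloud("wrist",d,o);H=hsv(p);h,s,v=H[...,0],H[...,1],H[...,2]
for nme,m in (("orange",(h>5)&(h<20)&(s>150)&(W[...,2]>.05)),("yellow",(h>22)&(h<34)&(s>150)&(W[...,2]>.05)),("red",((h<5)|(h>172))&(s>130))):
    nn,l,st,ce=cv2.connectedComponentsWithStats((m&(d>0)).astype(np.uint8))
    for i in range(1,nn):
        if st[i,4]<40: continue
        q=W[l==i];zt=np.percentile(q[:,2],97);t=q[q[:,2]>zt-.003]
        print(nme,st[i,4],ce[i].round(1),"top",t.mean(0).round(4),cv2.minEnclosingCircle((t[:,:2]*1e3).astype(np.float32)))
E
```

```text
[0.51447748 0.0562497  0.24739337]
orange 548 [276.6  34. ] top [0.5414 0.195  0.0905] ((541.2374877929688, 194.08416748046875), 25.398395538330078)
orange 436 [279.4 228.3] top [0.5141 0.0537 0.1801] ((513.1112060546875, 54.544883728027344), 8.893259048461914)
yellow 40 [278.2 101.9] top [0.531  0.1419 0.1332] ((531.61669921875, 145.03253173828125), 9.201643943786621)
```

View pics/w6.png

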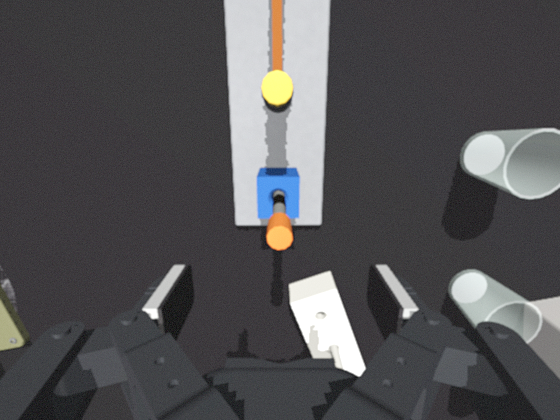

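The rod stands in the sleeve, with its head top at about 0.180 m (0.182 expected), so it is seated. The knob is at (278,87). Next I move above it.

```bash
python3 - <<'E'
from h import *
o=dict(np.load("pics/w6o.npz"))
print("knob",ray("wrist",278,87,.1355,o),"hd",ray("wrist",280,234.5,.182,o))
plan([.534,.1527,.24],78,4)
E
```

```text
knob [0.53337182 0.15152463 0.1355    ] hd [0.51460115 0.05732647 0.182     ]
[0.0344, 0.0535, -0.0067, 0.0248, -0.0001, 0.0015]
[0.0344, 0.0535, -0.0067, 0.0248, -0.0, 0.0015]
[0.0344, 0.0535, -0.0067, 0.0248, -0.0, 0.0015]
[0.0344, 0.0535, -0.0067, 0.0248, -0.0, 0.0015]
dist 0.02480288924318637
```

{"method": "step_arm", "body": {
  "moves": [
    [0,0,0,0.024,0,0,0],
    [0,0,0,0.024,0,0,0],
    [0,0,0,0.024,0,0,0],
    [0,0,0,0.018,0,0,0],
    [0,0,0,0,0,0,0]
  ]
}}

```text
time: 11.35
eef_pos: [0.5299, 0.1436, 0.2398]
tcp_rot: [2.442, 1.973, -0.019]
force: [0.1, -0.2, 0.2]
grip_width: 0.0853
```

```bash
python3 - <<'E'
from h import *
o,p,d=snap("wrist","w7");np.save("pics/w7.npy",d);np.savez("pics/w7o.npz",**o)
print(o['eef_pos'])
W=cloud("wrist",d,o);H=hsv(p);h,s,v=H[...,0],H[...,1],H[...,2]
for nme,m in (("orange",(h>5)&(h<20)&(s>150)&(W[...,2]>.05)),("yellow",(h>22)&(h<34)&(s>150)&(W[...,2]>.05)),("red",((h<5)|(h>172))&(s>130))):
    nn,l,st,ce=cv2.connectedComponentsWithStats((m&(d>0)).astype(np.uint8))
    for i in range(1,nn):
        if st[i,4]<40: continue
        q=W[l==i];zt=np.percentile(q[:,2],97);t=q[q[:,2]>zt-.003]
        print(nme,st[i,4],ce[i].round(1),"top",t.mean(0).round(4),cv2.minEnclosingCircle((t[:,:2]*1e3).astype(np.float32)))
plan([.534,.1527,.24],78,1)
E
```

```text
[0.52986288 0.14361982 0.23983308]
orange 592 [282.2 140.9] top [0.5419 0.1971 0.0906] ((542.25146484375, 196.66598510742188), 33.04517364501953)
orange 650 [283.9 333.4] top [0.5133 0.0554 0.18  ] ((513.501953125, 55.55852127075195), 9.08737850189209)
yellow 71 [276.1 187.1] top [0.5267 0.1618 0.1295] ((526.8615112304688, 161.68792724609375), 3.239009380340576)
yellow 58 [289.6 188.7] top [0.5419 0.158  0.1292] ((541.689208984375, 158.2586212158203), 2.3273191452026367)
red 798 [282.1  65.5] top [0.5527 0.2508 0.1653] ((552.7030029296875, 250.37933349609375), 17.093721389770508)
[-0.3791, 0.6808, -0.2059, 0.0111, 0.002, -0.0004]
dist 0.011276796909449632
```

View pics/w7.png

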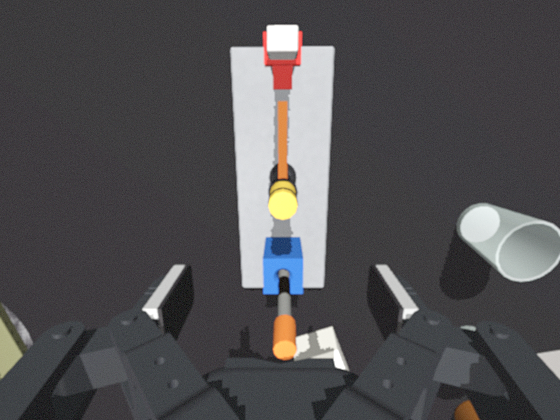

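Red index at (283,75), pointer tip at (282,102), knob top at (283,204).

```bash
python3 - <<'E'
from h import *
o=dict(np.load("pics/w7o.npz"));d=np.load("pics/w7.npy");W=cloud("wrist",d,o)
print("knob",ray("wrist",283,204,.1355,o), W[200:210,278:288].reshape(-1,3).mean(0))
print("flag",np.median(W[72:86,278:288].reshape(-1,3),0),np.median(W[70:76,278:288,2]),np.median(W[82:86,278:288,2]),"ptr",np.median(W[105:160,280:284,2]),W[105:115,280:284,2].mean(),W[150:160,280:284,2].mean())
plan([.534,.1525,.20],78,1)
E
```

```text
knob [0.53330118 0.15347796 0.1355    ] [0.532739   0.15270882 0.13399063]
flag [0.55100845 0.23948257 0.16212896] 0.1620444582884784 0.1618442164265415 ptr 0.09064469324609661 0.09037601355117979 0.09079410435392413
[-0.3791, 0.6808, -0.2059, 0.0114, 0.0023, 0.0396]
dist 0.04125965379122187
```

{"method": "step_arm", "body": {
  "moves": [
    [-0.2,0.4,-0.2,0.006,0.001,0.008,0],
    [-0.2,0.3,0,0.004,0.001,0.012,0],
    [0,0,0,0,0,0.012,0],
    [0,0,0,0,0,0,0]
  ]
}}

```text
time: 11.9
eef_pos: [0.5332, 0.1483, 0.2043]
tcp_rot: [2.445, 1.972, -0.004]
force: [-0.3, -0.2, -0.1]
grip_width: 0.0855
```

```bash
python3 -c "
from h import *
print(r.get_obs()['eef_pos'])
plan([.5335,.1527,.118],78,5)"
```

```text
[0.53323314 0.14825956 0.20428327]
[-0.0101, 0.0287, -0.0443, 0.0009, -0.0001, 0.0173]
[-0.0101, 0.0287, -0.0443, 0.0009, -0.0001, 0.0173]
[-0.0101, 0.0287, -0.0443, 0.0009, -0.0001, 0.0173]
[-0.0101, 0.0287, -0.0443, 0.0009, -0.0001, 0.0173]
[-0.0101, 0.0287, -0.0443, 0.0009, -0.0001, 0.0173]
dist 0.017279573035815406
```

{"method": "step_arm", "body": {
  "moves": [
    [0,0.1,-0.1,0.003,0,0.015,0],
    [0,0,0,0.001,0,0.017,0],
    [0,0,0,0.001,0,0.017,0],
    [0,0,0,0,0,0.015,0],
    [0,0,0,0,0,0.012,0],
    [0,0,0,0,0,0,0]
  ]
}}

```text
time: 12.65
eef_pos: [0.5345, 0.1536, 0.1232]
tcp_rot: [-2.443, -1.974, 0.001]
force: [-0.1, -0.6, -0.2]
grip_width: 0.0853
```

```bash
python3 -c "
from h import *
print(r.get_obs()['eef_pos'])
plan([.5335,.1527,.118],78,1)"
```

```text
[0.53445657 0.15355315 0.12322832]
[-0.0468, 0.0037, -0.1211, -0.001, -0.0008, 0.0052]
dist 0.005383143202613301
```

{"method": "step_arm", "body": {
  "moves": [
    [0,0,0,-0.001,-0.001,0.004,0],
    [0,0,0,0,0,0,100],
    [0,0,0,0,0,0,160],
    [0,0,0,0,0,0,220],
    [0,0,0,0,0,0,220],
    [0,0,0,0,0,0,220],
    [0,0,0,0,0,0,220]
  ],
  "newtons": 60
}}

```text
time: 13.52
eef_pos: [0.5334, 0.1532, 0.1207]
tcp_rot: [-2.443, -1.974, -0.002]
force: [-0.8, -0.1, -0.2]
grip_width: 0.0229
```

{"method": "step_arm", "body": {
  "moves": [
    [0,0,0,0,0,-0.008,220],
    [0,0,0,0,0,-0.01,220],
    [0,0,0,0,0,-0.01,220],
    [0,0,0,0,0,-0.01,220],
    [0,0,0,0,0,0,220]
  ]
}}

```text
time: 14.15
eef_pos: [0.5334, 0.1532, 0.1604]
tcp_rot: [-2.443, -1.974, -0.002]
force: [-0.0, 1.4, -6.6]
grip_width: 0.0228
```

```bash
python3 - <<'E'
from h import *
o,p,d=snap("wrist","w8");np.save("pics/w8.npy",d);np.savez("pics/w8o.npz",**o)
print(o['eef_pos'],o['force'],o['ft_torque'],R.from_rotvec(o['tcp_rot']).as_matrix()[:,2])
plan([.5335,.1527,o['eef_pos'][2]],78,1)
E
```

```text
[0.5334224  0.15321511 0.16035342] [-0.01469498  1.37620288 -6.5927912 ] [ 0.21817524 -0.22640287 -0.01428951] [ 4.99567246e-04  1.80674057e-03 -9.99998243e-01]
[-0.0013, -0.1061, -0.1286, -0.0005, 0.0002, -0.0003]
dist 0.0006257166864580466
```

View pics/w8.png

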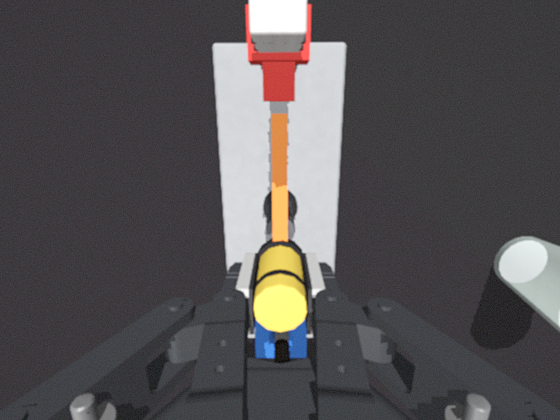

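The knob is gripped and lifted 40 mm, with the pointer tip at (279,115) and the red flag tip at (279,100). I compare their heights by depth.

```bash
cat > lvl.py <<'E'
from h import *
def lvl(tag):
    o,p,d=snap("wrist",tag)
    W=cloud("wrist",d,o);H=hsv(p);h,s,v=H[...,0],H[...,1],H[...,2]
    ok=(d>0)&(np.abs(np.arange(560)-279)<20)[None,:]
    er=lambda m:cv2.erode(m.astype(np.uint8),np.ones((3,3)))>0
    mo=er((h>5)&(h<20)&(s>140)&ok&(W[...,2]>.08)); mr=er(((h<4)|(h>174))&(s>140)&ok&(W[...,2]>.12))
    rows=np.where(mo.any(1))[0]
    qo=W[mo];qr=W[mr]
    A=np.array(o['eef_pos']);dr=np.array([np.sin(np.deg2rad(12)),np.cos(np.deg2rad(12))])
    so=(qo[:,:2]-[.5335,.1527])@dr;sr=(qr[:,:2]-[.5335,.1527])@dr
    for nm,s_,q in(("ptr",so,qo),("idx",sr,qr)):
        for a in np.arange(.02,.12,.01):
            k=(s_>=a)&(s_<a+.01)
            if k.sum()>10: print(nm,round(a,2),k.sum(),"med z",round(float(np.median(q[k,2])),4),"std",round(float(q[k,2].std()),4))
    print("tcp",A.round(4),"F",np.round(o['force'],1),"t",o['time'],"w",o['grip_width'])
E
python3 -c "
from lvl import *
lvl('w9')"
```

```text
ptr 0.02 230 med z 0.1297 std 0.0006
ptr 0.03 232 med z 0.1296 std 0.0006
ptr 0.04 203 med z 0.1297 std 0.0006
ptr 0.05 205 med z 0.1297 std 0.0006
ptr 0.06 256 med z 0.1297 std 0.0007
ptr 0.07 217 med z 0.1298 std 0.0006
idx 0.08 528 med z 0.1622 std 0.0007
idx 0.09 818 med z 0.1627 std 0.0015
tcp [0.5334 0.1532 0.16  ] F [ 1.2  0.9 -7.1] t 14.2 w 0.02288327171670463
```

{"method": "step_arm", "body": {
  "moves": [
    [0,0,0,0,0,-0.01,220],
    [0,0,0,0,0,-0.01,220],
    [0,0,0,0,0,-0.008,220],
    [0,0,0,0,0,0,220]
  ]
}}

```text
time: 14.75
eef_pos: [0.5334, 0.1532, 0.189]
tcp_rot: [-2.442, -1.973, -0.002]
force: [1.0, 1.8, -8.9]
grip_width: 0.0223
```

```bash
python3 -c "
from lvl import *
lvl('w10')"
```

```text
ptr 0.02 192 med z 0.1586 std 0.0006
ptr 0.03 234 med z 0.1587 std 0.0006
ptr 0.04 215 med z 0.1587 std 0.0006
ptr 0.05 207 med z 0.1586 std 0.0006
ptr 0.06 231 med z 0.1588 std 0.0006
ptr 0.07 191 med z 0.1587 std 0.0007
idx 0.08 315 med z 0.1622 std 0.0007
idx 0.09 556 med z 0.1628 std 0.0016
tcp [0.5334 0.1532 0.189 ] F [ 1.   1.8 -8.9] t 14.75 w 0.022341983917517887
```

{"method": "step_arm", "body": {
  "moves": [
    [0,0,0,0,0,-0.0035,220],
    [0,0,0,0,0,0,220],
    [0,0,0,0,0,0,220],
    [0,0,0,0,0,0,220]
  ]
}}

```text
time: 15.3
eef_pos: [0.5334, 0.1532, 0.1918]
tcp_rot: [-2.442, -1.974, -0.001]
force: [1.8, 1.6, -9.1]
grip_width: 0.0224
```

```bash
python3 -c "
from lvl import *
lvl('w11')
o,p,d=snap('scene','s11');c=p[90:210,240:360,::-1];cv2.imwrite('pics/s11z.png',cv2.resize(c,None,fx=5,fy=5,interpolation=cv2.INTER_CUBIC))"
```

```text
ptr 0.02 208 med z 0.1616 std 0.0006
ptr 0.03 240 med z 0.1615 std 0.0006
ptr 0.04 213 med z 0.1616 std 0.0006
ptr 0.05 210 med z 0.1615 std 0.0007
ptr 0.06 226 med z 0.1615 std 0.0006
ptr 0.07 196 med z 0.1615 std 0.0006
idx 0.08 280 med z 0.1622 std 0.0006
idx 0.09 530 med z 0.1627 std 0.0016
tcp [0.5334 0.1532 0.1918] F [ 1.8  1.6 -9.1] t 15.3 w 0.022427641742642147
```

View pics/s11z.png

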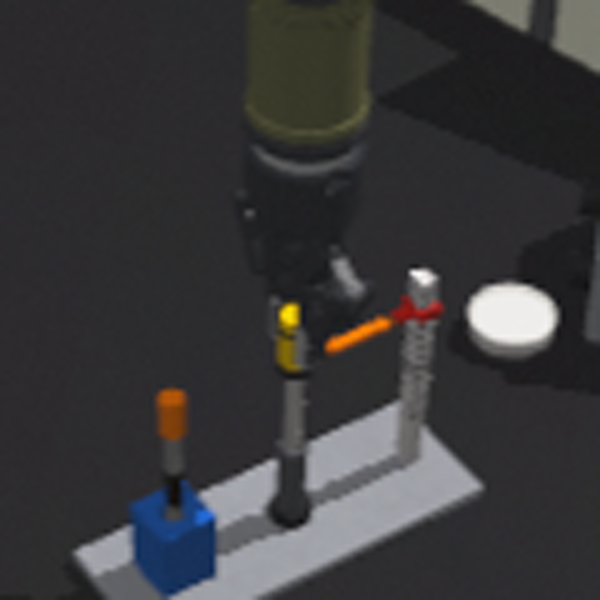

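View pics/w11.png

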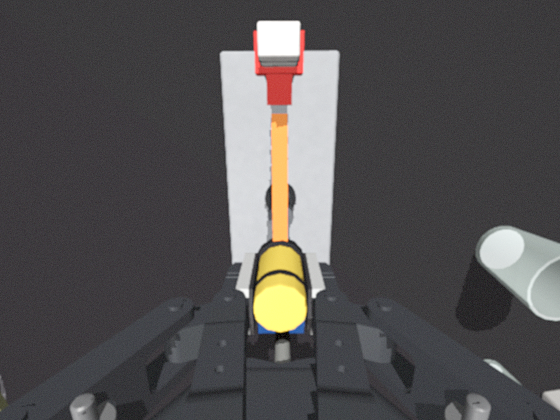

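The pointer, ending at (280,115), now lines up with the flag ending at (279,104) and is 0.7 mm low. One last nudge.

{"method": "step_arm", "body": {
  "moves": [
    [0,0,0,0,0,-0.0009,220],
    [0,0,0,0,0,0,220],
    [0,0,0,0,0,0,220],
    [0,0,0,0,0,0,220]
  ]
}}

```text
time: 15.9
eef_pos: [0.5334, 0.1532, 0.1927]
tcp_rot: [-2.442, -1.973, -0.001]
force: [1.7, 1.8, -10.0]
grip_width: 0.0224
```

```bash
python3 -c "
from lvl import *
lvl('w12')
lvl('w13')
snap('top','t13')"
```

```text
ptr 0.02 218 med z 0.1625 std 0.0006
ptr 0.03 227 med z 0.1624 std 0.0006
ptr 0.04 212 med z 0.1624 std 0.0006
ptr 0.05 207 med z 0.1625 std 0.0006
ptr 0.06 234 med z 0.1624 std 0.0006
ptr 0.07 188 med z 0.1624 std 0.0007
idx 0.08 286 med z 0.1622 std 0.0007
idx 0.09 507 med z 0.1628 std 0.0016
tcp [0.5334 0.1532 0.1927] F [  1.7   1.8 -10. ] t 15.9 w 0.02236579050486361
ptr 0.02 193 med z 0.1624 std 0.0006
ptr 0.03 214 med z 0.1623 std 0.0006
ptr 0.04 200 med z 0.1625 std 0.0006
ptr 0.05 212 med z 0.1623 std 0.0006
ptr 0.06 228 med z 0.1624 std 0.0006
ptr 0.07 205 med z 0.1624 std 0.0006
idx 0.08 286 med z 0.1623 std 0.0006
idx 0.09 515 med z 0.1626 std 0.0016
tcp [0.5334 0.1532 0.1927] F [ 2.2  1.5 -9.2] t 15.95 w 0.023029088703589357
```

View pics/t13.png

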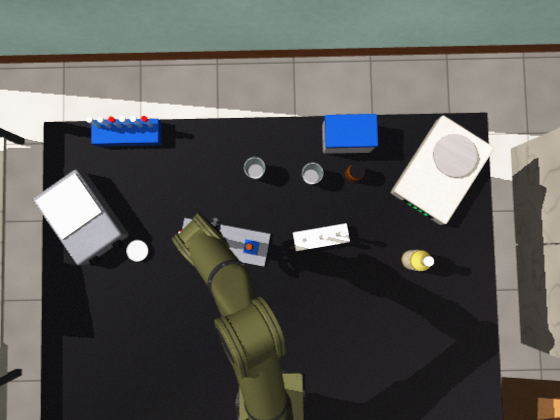

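The pointer is level with the index to about 0.1 mm and steady. The top view shows the rod in the sleeve at (249,246), with the spares, beakers (255,168) and (313,174), jar, bottle and dish where they were. Handing in.

```bash
python3 -c "
from bench import r
print(r.sign_off())"
```

```text
the job is handed in; nothing more can be done
None
```

I stood the orange-headed dip rod in the blue sleeve and let go of it. I then pulled the yellow knob up about 72 mm and handed the job in at about 16 s, still holding it at the red index.

- **Dip rod:** it touched bottom with about 27 N, with the tool at the height expected for the sleeve floor. After release its head top read 0.180 m against 0.182 m expected. My other camera depth readings were also 1.4 to 1.6 mm low, so I take it as fully seated.
- **Pointer:** the last two depth checks gave 0.1624 m for the pointer and 0.1622–0.1623 m for the index flag, level to about 0.2 mm. The hold was steady at about 9–10 N of spring pull, with a 60 N grip.
- **Index and other objects:** the index read the same height before and after the pull. The last top picture shows the spares, beakers, bottle, jar and dish where they stood at the start.

No check failed. My estimates of the sleeve's position disagreed by up to 5 mm, so I centred the rod from a close wrist picture. It went in without any noticeable side force.

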